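Swing the press arm clear, cover the heat block and clamp it with the swing-arm press

TASK

Swing the press arm clear of the heat block and lay the loose metal cover squarely on the block, edges flush and grip bar up. Then swing the arm back until its plunger stands over the middle of the cover, and push the plunger down by its knob until the foot bears firmly on the cover's bar (press with about 15 N, and never bear on it with more than 35 N). Leave the foot down on the cover and leave the tip rack, bottle and pipette alone.

Things in the scene. Friction and masses are not known exactly. Their poses are not given: they have to be found in the camera images.
- press: Press fixed to the bench: white base 290 x 170 x 12 mm with a bare aluminium heat block 88 (x) x 130 (y) mm, its flat top (small white wells) 54 mm above the bench; on +x a white housing 120 mm wide, 72 mm high, with the arm's steel column 150 mm from the block's centre. Origin: on the bench under the block's centre; x points from block to column, z up.
- block_top (a point): Centre of the heat block's top face; axes as the press.
- swing (a joint): Swing of the grey level arm (26 mm wide, its top 153 mm above the bench) about its column, rad. 0: arm along the press's -x, plunger above the block's centre. Positive: swung towards the press's +y (1.57: along +y). Friction hinge, about 2 N at the plunger moves it, stays where left; no stop at 0 (range -1.75 to 1.75).
- swing_hinge (a point): On the arm's upright hinge axis, 140.5 mm above the bench. The plunger's axis is 150 mm from it.
- plunger: Upright plunger at the arm's end: on top a black knob, diameter 40, 30 mm high; below the arm a round black rubber foot, diameter 50, on a screw: its underside is 116 to 128 mm below the knob's top, set differently each time, so feel for contact. Pushed down (3 N of friction, up to 45 mm) it stays where left. Origin: centre of the knob's flat top, about 230 mm above the bench.
- cover: Loose aluminium cover, 88 (x) x 130 (y) x 6 mm plate, 0.2 to 0.35 kg, with a grip bar on top, 18 mm wide (x), 100 mm long (y), rising 18 mm above the plate. Lies flat on the bench, bar up. Origin: centre of its underside. Either way round fits.
- bar_top (a point): Centre of the top of the cover's grip bar, 24 mm above the cover's underside.
- tip_rack: Bystander: green pipette-tip rack 85 x 125 x 58 mm. Origin: centre of its underside.
- bottle: Bystander: capped bottle 60 mm in diameter, 130 mm high. Origin: centre of its underside.
- pipette: Bystander: white and black pipette 235 mm long lying on the bench. Origin: under its middle.

How it is judged:
On the way, in this order (a step that is already met when the one before it is completed fails the run):
1. the arm is swung clear of the heat block (horizontal distance between plunger and block_top above 0.08 m), for 0.2 s.
2. the cover lies flush on the heat block, let go (x of cover in the frame of block_top between -0.005 and 0.005 m and y of cover in the frame of block_top between -0.005 and 0.005 m and z of cover in the frame of block_top between -0.003 and 0.003 m and angle between the x axis of cover and the x axis of press, either way round below 0.06 rad and angle between cover's own z axis and vertical below 0.05 rad and contact force between the fingers and cover below 0.3 N), for 0.3 s.
3. the plunger's foot, over the middle of the cover, bears on it with more than 8 N (horizontal distance between plunger and block_top below 0.01 m and contact force between plunger and cover above 8 N), for 0.2 s.
At the end, for the whole second after the job is handed in: The cover lies flat on the heat block, within 5 mm and 0.06 rad of flush; the plunger's axis is within 10 mm of the block's middle and its foot rests on the cover's bar (more than 0.3 N); all at rest (x of cover in the frame of block_top between -0.005 and 0.005 m and y of cover in the frame of block_top between -0.005 and 0.005 m and z of cover in the frame of block_top between -0.003 and 0.003 m and angle between the x axis of cover and the x axis of press, either way round below 0.06 rad and angle between cover's own z axis and vertical below 0.05 rad and horizontal distance between plunger and block_top below 0.01 m and contact force between plunger and cover above 0.3 N and linear speed of cover below 0.01 m/s and velocity of joint swing between -0.05 and 0.05 rad/s); the robot touches nothing.
It fails at once if the plunger bears on the cover with more than 35 N (contact force between plunger and cover above 35 N).
It fails at once if a bystander (tip rack, bottle or pipette) is moved more than 20 mm (distance of any of tip_rack, bottle, pipette from where it was at the start of the episode above 0.02 m).
It also fails if it takes over 72 s, if anything falls off the work surface, if the arm or the gripper's body presses on something with over 40 N, if the wrist force passes 120 N, or if a joint passes its speed limit or range.

ROBOT

A 6-joint arm with a two-finger parallel gripper is mounted at the origin on the work surface. World frame = base frame: x ahead of the robot, y to its left, z up, the work surface at z = 0. Lengths are in m, angles in rad, forces in N, time in s.
With the tool pointing down it reaches from about 0.4 to 0.825 m from the base axis. Payload 7 kg.
Tool frame: the origin (TCP) lies at the very end of the fingers, on their centre line; the grasp point (between the pads) lies 19 mm behind it (arm.grip_depth is the z of the grasp point in the tool frame, in m); z points along the fingers, y is the line along which they close (so a half turn about z gives the same grasp; the last joint's range is limited). The gripper opens to 88 mm and grips with 3 to 60 N. Pads are 19 mm wide; open, the fingers measure 130 mm over their backs; the gripper's body (78 mm by 193 mm) begins 47 mm behind the grasp point.
Start: joints at [-1.053, 0.359, 0.012, 0, -1.224, -0.288], TCP at [0.154, -0.657, 0.227] pointing down, gripper open.
Joint ranges: [-3.07, 3.07], [-1.43, 2.12], [-1.02, 1.25], [-3.03, 1.67], [-3.05, -0], [-3.03, 3.03]. Speed limits (rad/s): [2.39, 2.39, 3.01, 3.14, 3.14, 3.14].

INTERFACE

Orientations are given as [roll, pitch, yaw] about the fixed x, y, z axes, in that order (R = Rz(yaw) Ry(pitch) Rx(roll)).
In Python, from bench import arm, viewer gives the robot as it stands. The module is installed in compiled form; this text tells all that it offers.
- The arm moves only by the shell command python3 -m handwheel 'ROWS' [FORCE]. ROWS is JSON, a list of rows, each an object of numbers: "grip": the opening, from 0 (shut) to 1 (fully open); "dx", "dy", "dz": the shift along the tool's x, y, z normalised to -1 to 1, where 1 is 0.15 m; "wx", "wy", "wz": the turn, a rotation vector about the tool's x, y, z normalised to -1 to 1, where 1 is 180 degrees. In form: [{"grip": .., "dx": .., "dy": .., "dz": .., "wx": .., "wy": .., "wz": ..}, ...]. A call has 1 to 8 rows; each row is the pose to reach, as a shift and turn from the pose commanded when the call began, along the tool's axes at that moment, turning the shorter way round; what a row does not reach only later rows make up. A row lasts 1/8 s, in which the tool goes at most 62.5 mm and 10.7 degrees, less where a joint would pass 70% of its speed; a pose out of reach is approached as far as the arm can. A call with a number of a shift or a turn outside -1 to 1 is refused whole. A call with a gripper value outside its range is refused whole. The fingers move at their own pace and stop on an object; FORCE is the grip in N (left out, the last holds). Time passes only in rows, so rows that repeat a pose let the fingers close. It gives the time, the measured TCP pose, the force, the opening and the grip force at its end, in the units of the state.
- arm.read_state(): the state, without advancing time (a new reading comes with each control period).
- viewer.camera(name): name is "scene" or "top"; returns the picture (400x640x3 uint8, red, green, blue); there is no depth.
- viewer.camera_info(name): a dict with "camera_matrix" (3x3 intrinsics, pixels), "R" (3x3) and "t" (3): a world point X has camera coordinates R X + t. Camera axes: x right, y down, z forward; pixel columns grow to the right and rows downward; lengths in m; the calibration is good to about 2 mm. A picture is of the moment at which its call begins. camera_info takes no time and is no camera call.
- arm.hand_in(): hands the job in; it is judged then, once.
The state is a dict: "t": time; "q": joint angles; "joint_velocities": joint speeds; "tau": joint torques, N m; "position": TCP position; "tcp_rot": TCP orientation; "wrist_force": force on the tool from outside, world axes, zero at the start; "wrist_torque": the same for the moment, N m; "finger_gap": finger opening in m; "grasp_force": force on a finger pad.
Only numpy, scipy, OpenCV 4.12 (cv2) and the standard library are available. Lean on these libraries where they do the work, as an engineer would, in place of code of your own. Each camera call takes 0.05 s, during which the arm holds its last target. There are 200 camera calls.

## Working session

There is one attempt and no reset: what is moved stays moved. The work goes in short steps, Python scripts to look and compute and a shell command to move; the robot and the scene stay as the last step left them, time stands still between calls to the robot, and variables do not carry over. Pictures are saved under pics/ and viewed, at most 10 in all, crops included, and the job is handed in when it is done.

```bash
mkdir -p pics
python3 - <<'E'
from bench import arm, viewer
import cv2,numpy as np
for n in("scene","top"):
    cv2.imwrite(f"pics/{n}0.png",cv2.cvtColor(viewer.camera(n),cv2.COLOR_RGB2BGR))
    i=viewer.camera_info(n);print(n,np.round(i["camera_matrix"],1).tolist(),np.round(i["R"],3).tolist(),np.round(i["t"],3))
s=arm.read_state();print({k:np.round(v,3).tolist() for k,v in s.items()},arm.grip_depth)
E
```

```text
scene [[407.7, 0.0, 320.5], [0.0, 407.7, 197.3], [0.0, 0.0, 1.0]] [[0.552, 0.834, 0.023], [0.475, -0.291, -0.83], [-0.686, 0.469, -0.557]] [-0.252 -0.142  1.694]
top [[507.3, 0.0, 319.9], [0.0, 507.3, 195.2], [0.0, 0.0, 1.0]] [[-0.003, -1.0, -0.011], [-0.997, 0.003, -0.075], [0.075, 0.01, -0.997]] [-0.048  0.564  1.479]
{'t': 0.1, 'q': [-1.053, 0.359, 0.011, -0.0, -1.224, -0.288], 'joint_velocities': [0.0, 0.001, 0.004, 0.001, 0.0, -0.001], 'tau': [-0.003, -58.416, 29.375, 7.016, 0.01, -0.0], 'position': [0.154, -0.657, 0.226], 'tcp_rot': [3.14, -0.0, -2.912], 'wrist_force': [-0.216, 0.402, -0.045], 'wrist_torque': [0.048, 0.003, -0.014], 'grasp_force': 0.0, 'finger_gap': 0.088} -0.0188
```

View pics/scene0.png

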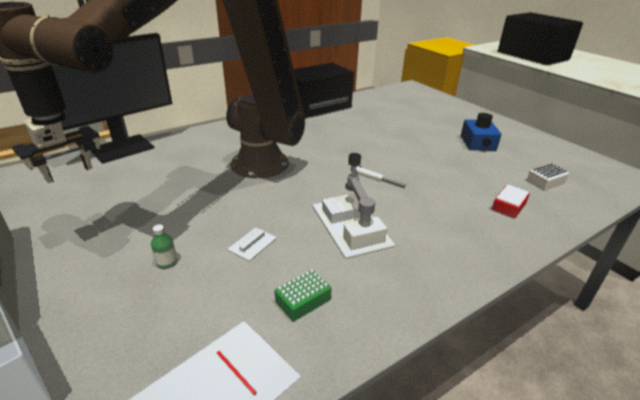

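View pics/top0.png

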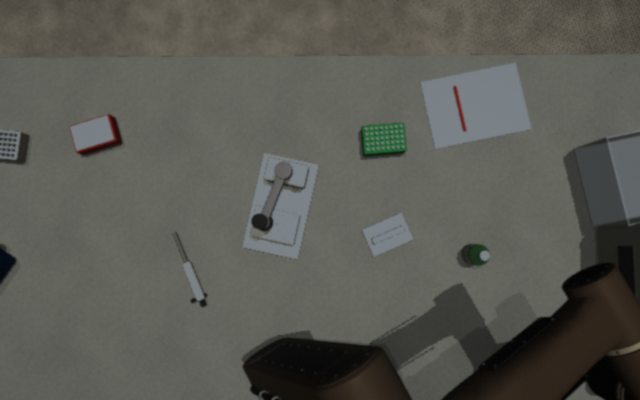

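Top view: the press base is around (280,205), with the column at (283,170) and the knob at (261,221). The cover is at (387,235), the rack at (384,139), the bottle at (477,254) and the pipette at (190,270). I'll enlarge the press and cover.

Run:
```python
import cv2
t=cv2.imread("pics/top0.png")[145:270,230:425]
cv2.imwrite("pics/crop0.png",cv2.convertScaleAbs(cv2.resize(t,None,fx=4,fy=4,interpolation=cv2.INTER_CUBIC),alpha=1.4))
```

```text
(no output)
```

View pics/crop0.png

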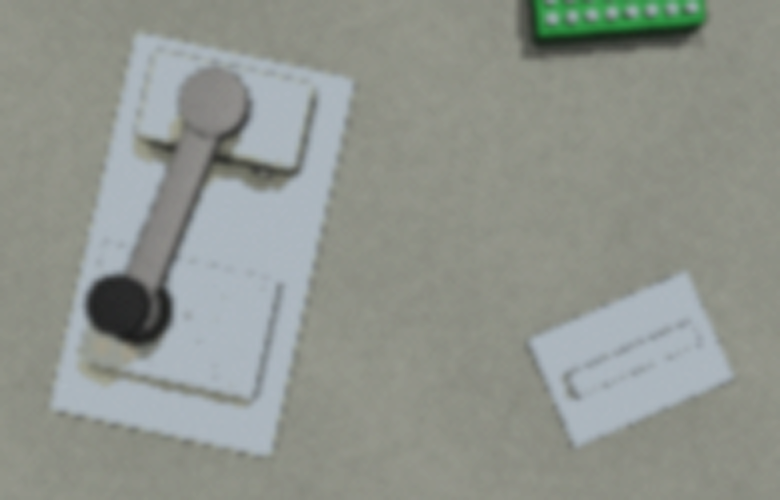

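```bash
cat > h.py <<'E'
import numpy as np
from bench import arm, viewer
def ray(name,uv,z):
    i=viewer.camera_info(name);K,R,t=[np.array(i[k]) for k in("camera_matrix","R","t")]
    c=-R.T@t; d=R.T@np.linalg.solve(K,[uv[0],uv[1],1]); return (c+d*(z-c[2])/d[2])
def crop(uv,x0=230,y0=145,f=4): return ((uv[0]+.5)/f-.5+x0,(uv[1]+.5)/f-.5+y0)
def proj(name,X):
    i=viewer.camera_info(name);K,R,t=[np.array(i[k]) for k in("camera_matrix","R","t")]
    p=K@(R@np.array(X)+t); return p[:2]/p[2]
def shift(target,rpy=None):
    from scipy.spatial.transform import Rotation as Ro
    s=arm.read_state();R=Ro.from_euler('xyz',s["tcp_rot"])
    d=R.inv().apply(np.array(target)-s["position"])/.15
    w=np.zeros(3) if rpy is None else (R.inv()*Ro.from_euler('xyz',rpy)).as_rotvec()/np.pi
    return np.round(d,3),np.round(w,3)
E
python3 - <<'E'
from h import *
def quad(P,z):
    W=np.array([ray("top",crop(p),z)[:2] for p in P]);print(np.round(W,4).tolist(),"c",W.mean(0).round(4),"sides",[round(float(np.linalg.norm(W[i]-W[i-1])),4) for i in range(4)],"yaws",[round(float(np.degrees(np.arctan2(*(W[i]-W[i-1])[::-1]))),1) for i in range(4)])
quad([(135,33),(353,80),(272,456),(52,408)],.012)
quad([(100,240),(283,283),(252,403),(80,367)],.054)
quad([(528,338),(687,270),(735,380),(577,446)],.006)
quad([(565,374),(690,320),(703,346),(575,398)],.024)
print(ray("top",crop((118,305)),.23),ray("top",crop((213,103)),.16))
E
```

```text
[[0.6927, 0.1197], [0.6566, -0.0435], [0.3777, 0.0168], [0.4132, 0.1795]] c [0.5351 0.0681] sides [0.2858, 0.1672, 0.2854, 0.1666] yaws [-12.1, -102.5, 167.8, 77.7]
[[0.5351, 0.139], [0.5036, 0.0067], [0.4176, 0.0289], [0.4436, 0.1528]] c [0.475  0.0818] sides [0.0925, 0.136, 0.0889, 0.1266] yaws [-8.6, -103.4, 165.5, 78.1]
[[0.464, -0.1729], [0.5141, -0.2915], [0.4326, -0.3258], [0.3843, -0.2084]] c [ 0.4487 -0.2496] sides [0.0873, 0.1287, 0.0885, 0.1269] yaws [24.0, -67.1, -157.2, 112.4]
[[0.4375, -0.1985], [0.4767, -0.2904], [0.4577, -0.2997], [0.42, -0.2056]] c [ 0.4479 -0.2485] sides [0.0189, 0.1, 0.0212, 0.1013] yaws [22.2, -66.9, -154.1, 111.8]
[0.48372523 0.10275962 0.23      ] [0.62120379 0.04869149 0.16      ]
```

```bash
cat >> h.py <<'E'
def plan(pts,yaws):
    "print tool-axis shifts for successive calls, starting at the present pose"
    from scipy.spatial.transform import Rotation as Ro
    s=arm.read_state();p=np.array(s["position"]);R=Ro.from_euler('xyz',s["tcp_rot"])
    for q,y in zip(pts,yaws):
        R2=Ro.from_euler('xyz',[np.pi,0,y]);d=R.inv().apply(np.array(q)-p)/.15;w=(R.inv()*R2).as_rotvec()/np.pi
        print("d",np.round(d,3),"w",np.round(w,3),"rows",np.ceil(max(np.linalg.norm(d)*.15/.0625,np.linalg.norm(w)*180/10.7)));p=np.array(q);R=R2
E
python3 -c "
from h import *
plan([(.27,-.56,.30),(.40,-.43,.30),(.48,-.27,.30),(.50,-.09,.30),(.4837,.1028,.30)],[-2.32,-1.73,-1.14,-.55,-.373])"
```

```text
d [-0.903  0.453 -0.495] w [ 0.     0.    -0.188] rows 4.0
d [-1.225 -0.044 -0.   ] w [ 0.     0.    -0.188] rows 4.0
d [-1.138 -0.357 -0.   ] w [ 0.     0.    -0.188] rows 4.0
d [-1.035 -0.622 -0.   ] w [ 0.     0.    -0.188] rows 4.0
d [-0.764 -1.039 -0.   ] w [ 0.     0.    -0.056] rows 4.0
```

```bash
python3 -m handwheel '[{"grip":1,"dx":-0.9,"dy":0.45,"dz":-0.5,"wx":0,"wy":0,"wz":-0.19},{"grip":1,"dx":-0.9,"dy":0.45,"dz":-0.5,"wx":0,"wy":0,"wz":-0.19},{"grip":1,"dx":-0.9,"dy":0.45,"dz":-0.5,"wx":0,"wy":0,"wz":-0.19},{"grip":1,"dx":-0.9,"dy":0.45,"dz":-0.5,"wx":0,"wy":0,"wz":-0.19}]'
python3 -m handwheel '[{"grip":1,"dx":-1,"dy":-0.04,"dz":0,"wx":0,"wy":0,"wz":-0.19},{"grip":1,"dx":-1,"dy":-0.04,"dz":0,"wx":0,"wy":0,"wz":-0.19},{"grip":1,"dx":-1,"dy":-0.04,"dz":0,"wx":0,"wy":0,"wz":-0.19},{"grip":1,"dx":-1,"dy":-0.04,"dz":0,"wx":0,"wy":0,"wz":-0.19}]'
python3 -m handwheel '[{"grip":1,"dx":-1,"dy":-0.3,"dz":0,"wx":0,"wy":0,"wz":-0.19},{"grip":1,"dx":-1,"dy":-0.3,"dz":0,"wx":0,"wy":0,"wz":-0.19},{"grip":1,"dx":-1,"dy":-0.3,"dz":0,"wx":0,"wy":0,"wz":-0.19},{"grip":1,"dx":-1,"dy":-0.3,"dz":0,"wx":0,"wy":0,"wz":-0.19}]'
python3 -c "
from h import *
plan([(.50,-.19,.30),(.51,-.04,.30),(.4837,.1028,.30)],[-.7,-.373,-.373])"
```

```text
t: 0.6
position: [0.2721, -0.5598, 0.3035]
tcp_rot: [-3.138, -0.0, -2.309]
wrist_force: [-0.3, 0.3, -0.1]
finger_gap: 0.0879
grasp_force: 0.0
t: 1.1
position: [0.3764, -0.4535, 0.3007]
tcp_rot: [3.14, 0.001, -1.715]
wrist_force: [0.3, -0.7, 0.5]
finger_gap: 0.0875
grasp_force: 0.0
t: 1.6
position: [0.4424, -0.312, 0.3012]
tcp_rot: [3.141, 0.0, -1.119]
wrist_force: [0.5, -0.4, 0.3]
finger_gap: 0.0878
grasp_force: 0.0
d [-0.564 -0.701  0.008] w [ 0.     0.    -0.133] rows 3.0
d [-0.593 -0.808 -0.   ] w [ 0.     0.    -0.104] rows 3.0
d [-0.51  -0.823 -0.   ] w [0. 0. 0.] rows 3.0
```

```bash
python3 -m handwheel '[{"grip":1,"dx":-0.57,"dy":-0.7,"dz":0,"wx":0,"wy":0,"wz":-0.13},{"grip":1,"dx":-0.57,"dy":-0.7,"dz":0,"wx":0,"wy":0,"wz":-0.13},{"grip":1,"dx":-0.57,"dy":-0.7,"dz":0,"wx":0,"wy":0,"wz":-0.13}]'
python3 -m handwheel '[{"grip":1,"dx":-0.59,"dy":-0.81,"dz":0,"wx":0,"wy":0,"wz":-0.105},{"grip":1,"dx":-0.59,"dy":-0.81,"dz":0,"wx":0,"wy":0,"wz":-0.105},{"grip":1,"dx":-0.59,"dy":-0.81,"dz":0,"wx":0,"wy":0,"wz":-0.105},{"grip":1,"dx":-0.59,"dy":-0.81,"dz":0,"wx":0,"wy":0,"wz":-0.105}]'
python3 -c "
from h import *
plan([(.4837,.1028,.30),(.4837,.1028,.20)],[-.373,-.373])"
```

```text
t: 1.98
position: [0.5003, -0.189, 0.301]
tcp_rot: [3.141, 0.001, -0.711]
wrist_force: [0.0, -1.4, -0.6]
finger_gap: 0.0874
grasp_force: 0.0
t: 2.48
position: [0.5122, -0.0404, 0.3012]
tcp_rot: [3.141, 0.001, -0.385]
wrist_force: [0.3, -0.5, 0.2]
finger_gap: 0.0875
grasp_force: 0.0
d [-0.535 -0.813  0.008] w [ 0.     0.    -0.004] rows 3.0
d [ 0.    -0.     0.667] w [0. 0. 0.] rows 2.0
```

```bash
python3 -m handwheel '[{"grip":1,"dx":-0.535,"dy":-0.813,"dz":0,"wz":0},{"grip":1,"dx":-0.535,"dy":-0.813,"dz":0,"wz":0},{"grip":1,"dx":-0.535,"dy":-0.813,"dz":0,"wz":0},{"grip":1,"dx":-0.535,"dy":-0.813,"dz":0.35,"wz":0},{"grip":1,"dx":-0.535,"dy":-0.813,"dz":0.65,"wz":0},{"grip":1,"dx":-0.535,"dy":-0.813,"dz":0.65,"wz":0}]'
python3 -m handwheel '[{"grip":0,"dx":0},{"grip":0,"dx":0},{"grip":0,"dx":0},{"grip":0,"dx":0},{"grip":0,"dx":0},{"grip":0,"dx":0}]' 10
```

```text
invalid input at $[0]: expected keys grip, dx, dy, dz, wx, wy, wz
invalid input at $[0]: expected keys grip, dx, dy, dz, wx, wy, wz
```

```bash
python3 -m handwheel '[{"grip":1,"dx":-0.535,"dy":-0.813,"dz":0,"wx":0,"wy":0,"wz":0},{"grip":1,"dx":-0.535,"dy":-0.813,"dz":0,"wx":0,"wy":0,"wz":0},{"grip":1,"dx":-0.535,"dy":-0.813,"dz":0,"wx":0,"wy":0,"wz":0},{"grip":1,"dx":-0.535,"dy":-0.813,"dz":0.3,"wx":0,"wy":0,"wz":0},{"grip":1,"dx":-0.535,"dy":-0.813,"dz":0.65,"wx":0,"wy":0,"wz":0},{"grip":1,"dx":-0.535,"dy":-0.813,"dz":0.65,"wx":0,"wy":0,"wz":0}]'
python3 -m handwheel '[{"grip":0.3,"dx":0,"dy":0,"dz":0,"wx":0,"wy":0,"wz":0},{"grip":0.3,"dx":0,"dy":0,"dz":0,"wx":0,"wy":0,"wz":0},{"grip":0.3,"dx":0,"dy":0,"dz":0,"wx":0,"wy":0,"wz":0},{"grip":0.3,"dx":0,"dy":0,"dz":0,"wx":0,"wy":0,"wz":0},{"grip":0.3,"dx":0,"dy":0,"dz":0,"wx":0,"wy":0,"wz":0},{"grip":0.3,"dx":0,"dy":0,"dz":0,"wx":0,"wy":0,"wz":0}]' 10
```

```text
t: 3.22
position: [0.4813, 0.0999, 0.2009]
tcp_rot: [3.135, 0.005, -0.387]
wrist_force: [0.1, 0.2, 0.3]
finger_gap: 0.0876
grasp_force: 0.0
t: 3.98
position: [0.4835, 0.1032, 0.2043]
tcp_rot: [-3.141, -0.0, -0.383]
wrist_force: [-1.9, 2.0, 1.6]
finger_gap: 0.0397
grasp_force: 10.0
```

```bash
cat >> h.py <<'E'
def arc(H,degs):
    "rows for turning the present TCP about H by degs (world yaw)"
    from scipy.spatial.transform import Rotation as Ro
    s=arm.read_state();p=np.array(s["position"]);R=Ro.from_euler('xyz',s["tcp_rot"])
    for g in degs:
        T=Ro.from_euler('z',g,degrees=True);v=p-np.array([H[0],H[1],p[2]])
        print(g,np.round(R.inv().apply(T.apply(v)-v)/.15,3),round(-g/180,3))
E
python3 -c "
from h import *
arc((.621,.0487),[-5,-11,-17,-23,-29,-35])"
```

```text
-5 [ 0.003 -0.086  0.   ] 0.028
-11 [ 0.017 -0.188  0.   ] 0.061
-17 [ 0.042 -0.289  0.   ] 0.094
-23 [ 0.076 -0.386  0.   ] 0.128
-29 [ 0.121 -0.479  0.   ] 0.161
-35 [ 0.175 -0.567  0.   ] 0.194
```

```bash
python3 -m handwheel '[{"grip":0.3,"dx":0.003,"dy":-0.086,"dz":0,"wx":0,"wy":0,"wz":0.028},{"grip":0.3,"dx":0.017,"dy":-0.188,"dz":0,"wx":0,"wy":0,"wz":0.061},{"grip":0.3,"dx":0.042,"dy":-0.289,"dz":0,"wx":0,"wy":0,"wz":0.094},{"grip":0.3,"dx":0.076,"dy":-0.386,"dz":0,"wx":0,"wy":0,"wz":0.128},{"grip":0.3,"dx":0.121,"dy":-0.479,"dz":0,"wx":0,"wy":0,"wz":0.161},{"grip":0.3,"dx":0.175,"dy":-0.567,"dz":0,"wx":0,"wy":0,"wz":0.194},{"grip":0.3,"dx":0.175,"dy":-0.567,"dz":0,"wx":0,"wy":0,"wz":0.194}]'
python3 -c "
from h import *
arc((.621,.0487),[-6,-12,-18,-24,-30,-36,-40])"
```

```text
t: 4.85
position: [0.5395, 0.1738, 0.2036]
tcp_rot: [-3.141, 0.002, -0.993]
wrist_force: [-3.7, 6.2, 0.8]
finger_gap: 0.0396
grasp_force: 10.0
-6 [ 0.005 -0.104  0.   ] 0.033
-12 [ 0.022 -0.207 -0.   ] 0.067
-18 [ 0.049 -0.308 -0.   ] 0.1
-24 [ 0.086 -0.405 -0.   ] 0.133
-30 [ 0.134 -0.498 -0.   ] 0.167
-36 [ 0.19  -0.585 -0.   ] 0.2
-40 [ 0.233 -0.64  -0.   ] 0.222
```

```bash
python3 -m handwheel '[{"grip":0.3,"dx":0.005,"dy":-0.104,"dz":0,"wx":0,"wy":0,"wz":0.033},{"grip":0.3,"dx":0.022,"dy":-0.207,"dz":0,"wx":0,"wy":0,"wz":0.067},{"grip":0.3,"dx":0.049,"dy":-0.308,"dz":0,"wx":0,"wy":0,"wz":0.1},{"grip":0.3,"dx":0.086,"dy":-0.405,"dz":0,"wx":0,"wy":0,"wz":0.133},{"grip":0.3,"dx":0.134,"dy":-0.498,"dz":0,"wx":0,"wy":0,"wz":0.167},{"grip":0.3,"dx":0.19,"dy":-0.585,"dz":0,"wx":0,"wy":0,"wz":0.2},{"grip":0.3,"dx":0.233,"dy":-0.64,"dz":0,"wx":0,"wy":0,"wz":0.222},{"grip":0.3,"dx":0.233,"dy":-0.64,"dz":0,"wx":0,"wy":0,"wz":0.222}]'
python3 -m handwheel '[{"grip":1,"dx":0,"dy":0,"dz":0,"wx":0,"wy":0,"wz":0},{"grip":1,"dx":0,"dy":0,"dz":0,"wx":0,"wy":0,"wz":0},{"grip":1,"dx":0,"dy":0,"dz":0,"wx":0,"wy":0,"wz":0},{"grip":1,"dx":0,"dy":0,"dz":0,"wx":0,"wy":0,"wz":0},{"grip":1,"dx":0,"dy":0,"dz":-0.4,"wx":0,"wy":0,"wz":0},{"grip":1,"dx":0,"dy":0,"dz":-0.65,"wx":0,"wy":0,"wz":0},{"grip":1,"dx":0,"dy":0,"dz":-0.65,"wx":0,"wy":0,"wz":0}]'
python3 -c "
from h import *
plan([(.55,.02,.29),(.52,-.12,.29),(.448,-.249,.15)],[-1.17]*3)"
```

```text
t: 5.85
position: [0.6405, 0.199, 0.2036]
tcp_rot: [-3.139, 0.005, -1.69]
wrist_force: [3.0, 11.8, -3.5]
finger_gap: 0.0397
grasp_force: 10.0
t: 6.72
position: [0.6403, 0.1954, 0.3059]
tcp_rot: [-3.136, 0.004, -1.69]
wrist_force: [-0.2, 0.4, -0.8]
finger_gap: 0.0874
grasp_force: 0.0
d [1.233 0.46  0.099] w [-0.002  0.001 -0.165] rows 4.0
d [0.781 0.548 0.   ] w [0. 0. 0.] rows 3.0
d [0.605 0.777 0.933] w [0. 0. 0.] rows 4.0
```

```bash
python3 -m handwheel '[{"grip":1,"dx":1,"dy":0.4,"dz":0,"wx":0,"wy":0,"wz":-0.165},{"grip":1,"dx":1,"dy":0.4,"dz":0,"wx":0,"wy":0,"wz":-0.165},{"grip":1,"dx":1,"dy":0.4,"dz":0,"wx":0,"wy":0,"wz":-0.165},{"grip":1,"dx":1,"dy":0.4,"dz":0,"wx":0,"wy":0,"wz":-0.165}]'
python3 -m handwheel '[{"grip":1,"dx":1,"dy":0.65,"dz":0,"wx":0,"wy":0,"wz":0},{"grip":1,"dx":1,"dy":0.65,"dz":0,"wx":0,"wy":0,"wz":0},{"grip":1,"dx":1,"dy":0.65,"dz":0,"wx":0,"wy":0,"wz":0},{"grip":1,"dx":1,"dy":0.65,"dz":0,"wx":0,"wy":0,"wz":0}]'
python3 - <<'E'
from h import *
import cv2
im=cv2.cvtColor(viewer.camera("top"),cv2.COLOR_RGB2BGR);cv2.imwrite("pics/top1.png",im)
t=im[145:270,230:425]
cv2.imwrite("pics/crop1.png",cv2.convertScaleAbs(cv2.resize(t,None,fx=4,fy=4,interpolation=cv2.INTER_CUBIC),alpha=1.4))
plan([(.448,-.249,.15),(.448,-.249,.008)],[-1.17]*3)
E
```

```text
t: 7.22
position: [0.5601, 0.0512, 0.3019]
tcp_rot: [-3.141, 0.0, -1.172]
wrist_force: [0.5, 0.9, -0.0]
finger_gap: 0.0873
grasp_force: 0.0
t: 7.72
position: [0.5294, -0.1253, 0.301]
tcp_rot: [3.141, 0.0, -1.176]
wrist_force: [-0.2, 0.9, -0.1]
finger_gap: 0.0875
grasp_force: 0.0
d [0.56  0.824 1.006] w [ 0.     0.    -0.002] rows 4.0
d [ 0.    -0.     0.947] w [0. 0. 0.] rows 3.0
```

View pics/crop1.png

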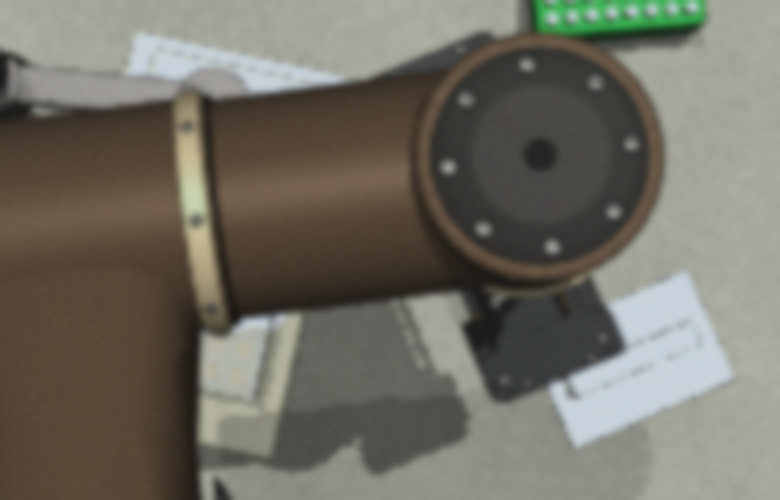

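The press arm now stands well aside, with the knob near crop (5,85). The cover is unmoved and I see its bar as before. The robot hides the block in this view. Next is the cover grasp.

```bash
python3 -m handwheel '[{"grip":1,"dx":0.56,"dy":0.824,"dz":0,"wx":0,"wy":0,"wz":0},{"grip":1,"dx":0.56,"dy":0.824,"dz":0.2,"wx":0,"wy":0,"wz":0},{"grip":1,"dx":0.56,"dy":0.824,"dz":0.6,"wx":0,"wy":0,"wz":0},{"grip":1,"dx":0.56,"dy":0.824,"dz":1,"wx":0,"wy":0,"wz":0},{"grip":1,"dx":0.56,"dy":0.824,"dz":1,"wx":0,"wy":0,"wz":0},{"grip":1,"dx":0.56,"dy":0.824,"dz":1,"wx":0,"wy":0,"wz":0}]'
python3 - <<'E'
from h import *
plan([(.4482,-.2492,.06),(.4482,-.2492,.010)],[-1.169]*3)
E
```

```text
t: 8.52
position: [0.4502, -0.2478, 0.1525]
tcp_rot: [3.141, -0.001, -1.17]
wrist_force: [1.1, -0.0, 0.6]
finger_gap: 0.0878
grasp_force: 0.0
d [0.003 0.016 0.616] w [ 0. -0. -0.] rows 2.0
d [ 0.    -0.     0.333] w [0. 0. 0.] rows 1.0
```

```bash
python3 -m handwheel '[{"grip":1,"dx":0,"dy":0.016,"dz":0.4,"wx":0,"wy":0,"wz":0},{"grip":1,"dx":0,"dy":0.016,"dz":0.7,"wx":0,"wy":0,"wz":0},{"grip":1,"dx":0,"dy":0.016,"dz":0.85,"wx":0,"wy":0,"wz":0},{"grip":1,"dx":0,"dy":0.016,"dz":0.94,"wx":0,"wy":0,"wz":0},{"grip":1,"dx":0,"dy":0.016,"dz":0.94,"wx":0,"wy":0,"wz":0},{"grip":1,"dx":0,"dy":0.016,"dz":0.94,"wx":0,"wy":0,"wz":0}]'
python3 -m handwheel '[{"grip":0,"dx":0,"dy":0,"dz":0,"wx":0,"wy":0,"wz":0},{"grip":0,"dx":0,"dy":0,"dz":0,"wx":0,"wy":0,"wz":0},{"grip":0,"dx":0,"dy":0,"dz":0,"wx":0,"wy":0,"wz":0},{"grip":0,"dx":0,"dy":0,"dz":0,"wx":0,"wy":0,"wz":0},{"grip":0,"dx":0,"dy":0,"dz":0,"wx":0,"wy":0,"wz":0},{"grip":0,"dx":0,"dy":0,"dz":0,"wx":0,"wy":0,"wz":0},{"grip":0,"dx":0,"dy":0,"dz":0,"wx":0,"wy":0,"wz":0},{"grip":0,"dx":0,"dy":0,"dz":0,"wx":0,"wy":0,"wz":0}]' 30
```

```text
t: 9.28
position: [0.4481, -0.2493, 0.012]
tcp_rot: [-3.139, -0.001, -1.171]
wrist_force: [-0.4, -0.4, 0.1]
finger_gap: 0.0877
grasp_force: 0.0
t: 10.28
position: [0.4469, -0.2492, 0.0106]
tcp_rot: [-3.141, -0.0, -1.171]
wrist_force: [0.2, -0.5, -1.2]
finger_gap: 0.0176
grasp_force: 30.0
```

```bash
python3 -m handwheel '[{"grip":0,"dx":0,"dy":0,"dz":-0.1,"wx":0,"wy":0,"wz":0},{"grip":0,"dx":0,"dy":0,"dz":-0.4,"wx":0,"wy":0,"wz":0},{"grip":0,"dx":0,"dy":0,"dz":-0.7,"wx":0,"wy":0,"wz":0},{"grip":0,"dx":0,"dy":0,"dz":-1,"wx":0,"wy":0,"wz":0},{"grip":0,"dx":0,"dy":0,"dz":-1,"wx":0,"wy":0,"wz":0},{"grip":0,"dx":0,"dy":0,"dz":-1,"wx":0,"wy":0,"wz":0}]'
python3 - <<'E'
from h import *
y=np.radians(-102.2);plan([(.448,-.12,.16),(.46,-.02,.16),(.4745,.081,.16)],[-1.37,-1.57,y])
E
```

```text
t: 11.02
position: [0.446, -0.2489, 0.1607]
tcp_rot: [-3.141, 0.0, -1.172]
wrist_force: [-0.9, -0.2, -1.2]
finger_gap: 0.0177
grasp_force: 30.0
d [-0.787 -0.346  0.005] w [-0.     0.     0.063] rows 3.0
d [-0.637 -0.211 -0.   ] w [ 0.    -0.     0.064] rows 2.0
d [-0.673 -0.097 -0.   ] w [ 0.    -0.     0.068] rows 2.0
```

```bash
python3 -m handwheel '[{"grip":0,"dx":-0.2,"dy":-0.09,"dz":0,"wx":0,"wy":0,"wz":0.016},{"grip":0,"dx":-0.4,"dy":-0.17,"dz":0,"wx":0,"wy":0,"wz":0.03},{"grip":0,"dx":-0.6,"dy":-0.26,"dz":0,"wx":0,"wy":0,"wz":0.047},{"grip":0,"dx":-0.787,"dy":-0.346,"dz":0,"wx":0,"wy":0,"wz":0.063},{"grip":0,"dx":-0.787,"dy":-0.346,"dz":0,"wx":0,"wy":0,"wz":0.063}]'
python3 - <<'E'
from h import *
import cv2
im=cv2.cvtColor(viewer.camera("scene"),cv2.COLOR_RGB2BGR);cv2.imwrite("pics/scene2.png",im)
t=im[120:295,210:430]
cv2.imwrite("pics/crop2.png",cv2.convertScaleAbs(cv2.resize(t,None,fx=3.4,fy=3.4,interpolation=cv2.INTER_CUBIC),alpha=1.3))
s=arm.read_state();print(s["wrist_force"])
y=np.radians(-102.2);plan([(.46,-.02,.16),(.4745,.081,.16)],[-1.57,y])
E
```

```text
t: 11.65
position: [0.4476, -0.1188, 0.1594]
tcp_rot: [3.139, 0.001, -1.368]
wrist_force: [-0.5, -1.1, -2.1]
finger_gap: 0.0182
grasp_force: 30.0
[ 0.85158548 -0.45834169 -1.67879816]
d [-0.633 -0.215 -0.003] w [0.001 0.    0.065] rows 2.0
d [-0.673 -0.097 -0.   ] w [ 0.    -0.     0.068] rows 2.0
```

View pics/crop2.png

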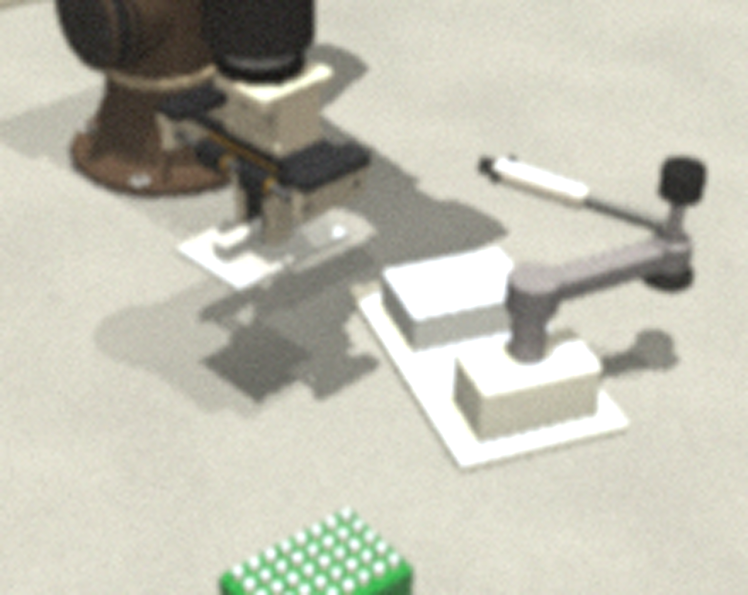

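Scene crop: the cover is held level in the fingers, with the bar at about (225,240). The block is free, with top corners near (383,272), (413,320) and (505,246). The knob top is at (684,166). I'll cross-check the press pose with these.

Run:
```python
from h import *
c=lambda p:crop(p,210,120,3.4)
C=np.array([.4745,.081]);a=np.radians(-12.2);Rm=np.array([[np.cos(a),-np.sin(a)],[np.sin(a),np.cos(a)]])
for n,p in (("(-44,-65)",(383,272)),("(44,-65)",(413,320)),("(-44,65)",(505,246))):
    W=ray("scene",c(p),.054)[:2];print(n,W.round(4),(Rm.T@(W-C)*1000).round(1))
print("knob",ray("scene",c((684,166)),.23).round(4))
# predicted pixels in top crop0 & scene crop for model
def pc(n,X,x0,y0,f): u=proj(n,X);return np.round([(u[0]-x0+.5)*f-.5,(u[1]-y0+.5)*f-.5],0)
for x,y,z in [(-44,-65,54),(44,-65,54),(-44,65,54),(44,65,54),(150,0,153),(90,-85+25,72),(90,60,72),(210,-60,72),(210,60,72)]:
    X=[*(C+Rm@np.array([x,y])/1000),z/1000];print((x,y,z),pc("top",X,230,145,4),pc("scene",X,210,120,3.4))
```

```text
(-44,-65) [0.4261 0.0264] [-35.8 -63.6]
(44,-65) [0.5086 0.0057] [ 49.2 -66.4]
(-44,65) [0.4522 0.1602] [-38.5  72.7]
knob [0.6398 0.1968 0.23  ]
(-44, -65, 54) [255. 403.] [379. 268.]
(44, -65, 54) [281. 283.] [412. 317.]
(-44, 65, 54) [ 79. 365.] [496. 245.]
(44, 65, 54) [105. 245.] [534. 291.]
(150, 0, 153) [213. 104.] [532. 278.]
(90, -60, 72) [286. 217.] [437. 327.]
(90, 60, 72) [123. 183.] [553. 302.]
(210, -60, 72) [322.  54.] [493. 406.]
(210, 60, 72) [159.  20.] [616. 377.]
```

Run:
```python
import cv2,numpy as np
s=cv2.imread("pics/scene2.png")[182:262,306:406]; t=cv2.imread("pics/top0.png")[148:262,240:320]
b=lambda i:np.clip(i.astype(float)*1.0,0,255).astype(np.uint8)
A=cv2.resize(s,None,fx=4.5,fy=4.5,interpolation=cv2.INTER_CUBIC)
B=cv2.convertScaleAbs(cv2.resize(t,None,fx=4.2,fy=4.2,interpolation=cv2.INTER_CUBIC),alpha=1.6,beta=-60)
A=cv2.convertScaleAbs(A,alpha=1.0,beta=-30)
o=np.zeros((500,790,3),np.uint8);o[:A.shape[0],:A.shape[1]]=A;o[:B.shape[0],452:452+B.shape[1]]=B
cv2.imwrite("pics/pair.png",o)
```

```text
(no output)
```

View pics/pair.png

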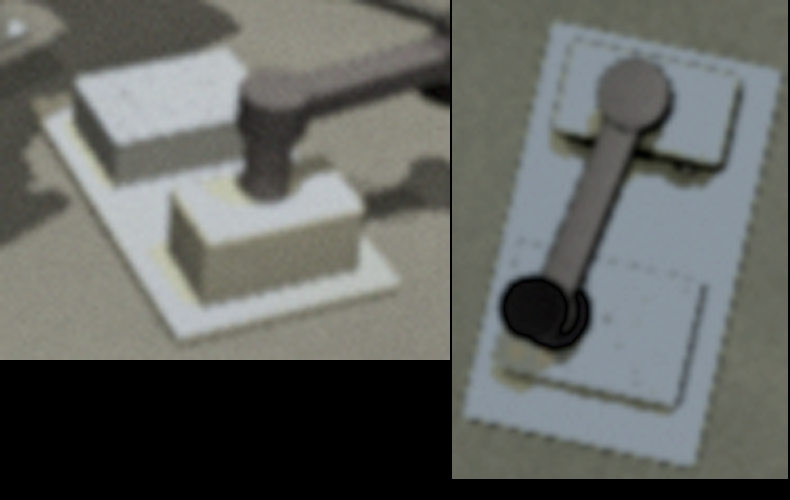

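Run:
```python
from h import *
from scipy.optimize import least_squares
S=lambda p:crop(p,306,182,4.5); T=lambda p:crop((p[0]-452,p[1]),240,148,4.2)
obs=[("scene",S((75,79)),(-44,-65,54)),("scene",S((118,148)),(44,-65,54)),("scene",S((238,48)),(-44,65,54)),("scene",S((119,185)),(44,-65,12)),
("top",T((703,285)),(44,-65,54)),("top",T((675,406)),(-44,-65,54)),("top",T((503,372)),(-44,65,54)),("top",T((518,240)),(44,65,54))]
base=[("top",T((552,23)),(145,85,6)),("top",T((779,71)),(145,-85,6)),("top",T((698,464)),(-145,-85,6)),("top",T((465,416)),(-145,85,6)),
("scene",S((180,338)),(145,-85,4)),("scene",S((400,281)),(145,85,4)),("scene",S((38,112)),(-145,-85,10))]
def f(p,sel):
    r=[]
    c,s=np.cos(p[2]),np.sin(p[2])
    for n,u,X in sel:
        x=X[0]/1000+(p[3] if abs(X[0])==145 else 0);y=X[1]/1000
        r+=list(proj(n,[p[0]+c*x-s*y,p[1]+s*x+c*y,X[2]/1000])-np.array(u))
    return r
for nm,sel in (("all",obs+base),("top",[o for o in obs+base if o[0]=="top"]),("scene",[o for o in obs+base if o[0]=="scene"])):
    q=least_squares(f,[.4745,.081,-.213,.06],args=(sel,),loss="soft_l1");print(nm,q.x.round(4),np.degrees(q.x[2]).round(2));print(np.round(q.fun.reshape(-1,2),1).tolist())
```

```text
all [ 0.4773  0.0821 -0.2106  0.0594] -12.07
[[-0.5, -0.4], [-0.1, -1.4], [-2.3, -0.4], [-0.8, 0.7], [0.1, -1.2], [0.3, -0.0], [-2.9, -1.3], [0.2, 0.3], [-0.7, -0.6], [0.5, -0.6], [-0.5, 1.1], [-1.0, 0.5], [0.0, 1.0], [0.8, 1.1], [-2.2, -2.6]]
top [ 0.4756  0.0813 -0.2081  0.0615] -11.92
[[0.3, -0.7], [0.6, 0.5], [-2.6, -0.6], [0.4, 0.9], [-0.5, -0.7], [0.7, -0.8], [0.0, 0.9], [-0.5, 0.5]]
scene [ 0.4808  0.0843 -0.2229  0.0541] -12.77
[[0.6, -0.2], [0.8, -1.1], [-0.9, -0.0], [0.1, 0.9], [-0.3, 0.3], [0.7, 0.8], [-1.5, -3.3]]
```

```bash
python3 -m handwheel '[{"grip":0,"dx":-0.2,"dy":-0.07,"dz":0,"wx":0,"wy":0,"wz":0.02},{"grip":0,"dx":-0.42,"dy":-0.14,"dz":0,"wx":0,"wy":0,"wz":0.04},{"grip":0,"dx":-0.633,"dy":-0.215,"dz":0,"wx":0,"wy":0,"wz":0.065},{"grip":0,"dx":-0.633,"dy":-0.215,"dz":0,"wx":0,"wy":0,"wz":0.065}]'
python3 - <<'E'
from h import *
plan([(.4765,.0812,.16),(.4765,.0812,.072)],[-1.782]*2)
E
```

```text
t: 12.2
position: [0.4611, -0.0199, 0.1599]
tcp_rot: [3.14, -0.0, -1.572]
wrist_force: [-0.5, 0.1, -1.9]
finger_gap: 0.0177
grasp_force: 30.0
d [-0.674 -0.102 -0.001] w [ 0.    -0.     0.067] rows 2.0
d [ 0.    -0.     0.587] w [0. 0. 0.] rows 2.0
```

```bash
python3 -m handwheel '[{"grip":0,"dx":-0.2,"dy":-0.03,"dz":0,"wx":0,"wy":0,"wz":0.02},{"grip":0,"dx":-0.45,"dy":-0.07,"dz":0,"wx":0,"wy":0,"wz":0.045},{"grip":0,"dx":-0.674,"dy":-0.102,"dz":0,"wx":0,"wy":0,"wz":0.067},{"grip":0,"dx":-0.674,"dy":-0.102,"dz":0,"wx":0,"wy":0,"wz":0.067},{"grip":0,"dx":-0.674,"dy":-0.102,"dz":0.25,"wx":0,"wy":0,"wz":0.067},{"grip":0,"dx":-0.674,"dy":-0.102,"dz":0.45,"wx":0,"wy":0,"wz":0.067},{"grip":0,"dx":-0.674,"dy":-0.102,"dz":0.58,"wx":0,"wy":0,"wz":0.067},{"grip":0,"dx":-0.674,"dy":-0.102,"dz":0.58,"wx":0,"wy":0,"wz":0.067}]'
python3 - <<'E'
from h import *
plan([(.4765,.0812,.0646)],[-1.782])
import cv2
im=cv2.cvtColor(viewer.camera("scene"),cv2.COLOR_RGB2BGR);cv2.imwrite("pics/scene3.png",im)
cv2.imwrite("pics/crop3.png",cv2.resize(im[170:265,300:410],None,fx=6,fy=6,interpolation=cv2.INTER_CUBIC))
E
```

```text
t: 13.2
position: [0.4753, 0.0783, 0.0719]
tcp_rot: [3.138, -0.003, -1.784]
wrist_force: [0.7, -0.3, -1.9]
finger_gap: 0.0177
grasp_force: 30.0
d [-0.021 -0.004  0.049] w [ 0.001 -0.001 -0.001] rows 1.0
```

View pics/crop3.png

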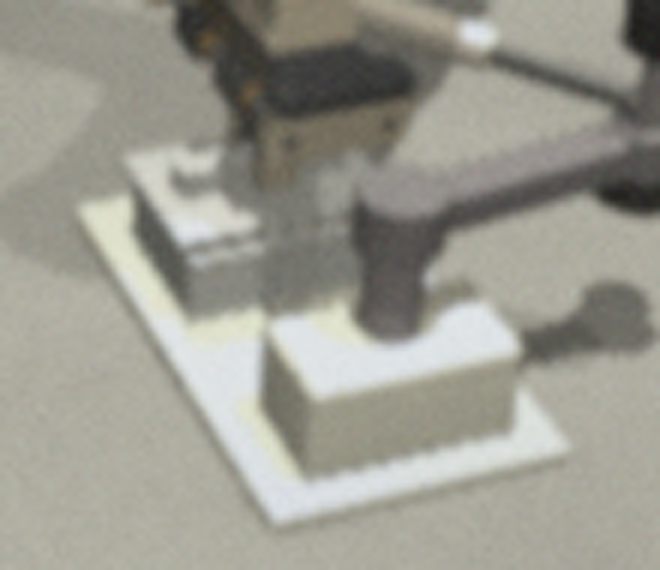

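The held cover hovers about 7 mm above the block with its edges parallel: plate corners near (125,155) and (185,245), block corner near (190,255). I'll let it settle before lowering.

```bash
python3 -m handwheel '[{"grip":0,"dx":0,"dy":0,"dz":0,"wx":0,"wy":0,"wz":0},{"grip":0,"dx":0,"dy":0,"dz":0.02,"wx":0,"wy":0,"wz":0},{"grip":0,"dx":0,"dy":0,"dz":0.02,"wx":0,"wy":0,"wz":0}]'
python3 - <<'E'
from h import *
plan([(.4765,.0812,.0646)],[-1.782])
E
```

```text
t: 13.62
position: [0.4768, 0.0804, 0.0709]
tcp_rot: [-3.141, 0.0, -1.784]
wrist_force: [-0.6, -0.5, -3.1]
finger_gap: 0.0176
grasp_force: 30.0
d [-0.005  0.003  0.042] w [-0.     0.    -0.001] rows 1.0
```

```bash
python3 -m handwheel '[{"grip":0,"dx":-0.003,"dy":0,"dz":0.015,"wx":0,"wy":0,"wz":0},{"grip":0,"dx":-0.003,"dy":0,"dz":0.03,"wx":0,"wy":0,"wz":0},{"grip":0,"dx":-0.003,"dy":0,"dz":0.037,"wx":0,"wy":0,"wz":0},{"grip":0,"dx":-0.003,"dy":0,"dz":0.037,"wx":0,"wy":0,"wz":0}]'
python3 - <<'E'
from h import *
plan([(.4765,.0812,.0646)],[-1.782])
E
```

```text
t: 14.12
position: [0.4767, 0.0807, 0.0649]
tcp_rot: [3.141, -0.0, -1.784]
wrist_force: [0.1, 0.5, -2.7]
finger_gap: 0.018
grasp_force: 30.0
d [-0.003  0.002  0.002] w [ 0.    -0.    -0.001] rows 1.0
```

```bash
python3 -m handwheel '[{"grip":0,"dx":-0.002,"dy":0,"dz":0.007,"wx":0,"wy":0,"wz":0},{"grip":0,"dx":-0.002,"dy":0,"dz":0.007,"wx":0,"wy":0,"wz":0},{"grip":0,"dx":-0.002,"dy":0,"dz":0.007,"wx":0,"wy":0,"wz":0}]'
python3 -m handwheel '[{"grip":0.4,"dx":0,"dy":0,"dz":0,"wx":0,"wy":0,"wz":0},{"grip":0.4,"dx":0,"dy":0,"dz":0,"wx":0,"wy":0,"wz":0},{"grip":0.4,"dx":0,"dy":0,"dz":0,"wx":0,"wy":0,"wz":0},{"grip":0.6,"dx":0,"dy":0,"dz":0,"wx":0,"wy":0,"wz":0}]'
python3 -m handwheel '[{"grip":0.7,"dx":0,"dy":0,"dz":-0.2,"wx":0,"wy":0,"wz":0},{"grip":1,"dx":0,"dy":0,"dz":-0.6,"wx":0,"wy":0,"wz":0},{"grip":1,"dx":0,"dy":0,"dz":-1,"wx":0,"wy":0,"wz":0},{"grip":1,"dx":0,"dy":0,"dz":-1,"wx":0,"wy":0,"wz":0}]'
python3 -m handwheel '[{"grip":1,"dx":1,"dy":0,"dz":-0.5,"wx":0,"wy":0,"wz":0},{"grip":1,"dx":1,"dy":0,"dz":-0.5,"wx":0,"wy":0,"wz":0},{"grip":1,"dx":1,"dy":0,"dz":-0.5,"wx":0,"wy":0,"wz":0}]'
python3 - <<'E'
from h import *
import cv2
a=cv2.cvtColor(viewer.camera("scene"),cv2.COLOR_RGB2BGR);cv2.imwrite("pics/scene4.png",a)
b=cv2.cvtColor(viewer.camera("top"),cv2.COLOR_RGB2BGR);cv2.imwrite("pics/top4.png",b)
A=cv2.convertScaleAbs(cv2.resize(a[182:262,306:406],None,fx=4.5,fy=4.5,interpolation=cv2.INTER_CUBIC),alpha=1,beta=-30)
B=cv2.convertScaleAbs(cv2.resize(b[148:262,240:320],None,fx=4.2,fy=4.2,interpolation=cv2.INTER_CUBIC),alpha=1.6,beta=-60)
o=np.zeros((500,790,3),np.uint8);o[:A.shape[0],:A.shape[1]]=A;o[:B.shape[0],452:452+B.shape[1]]=B
cv2.imwrite("pics/pair4.png",o)
E
```

```text
t: 14.5
position: [0.4769, 0.0809, 0.0645]
tcp_rot: [-3.141, -0.0, -1.784]
wrist_force: [-2.2, 0.3, 5.3]
finger_gap: 0.0177
grasp_force: 30.0
t: 15.0
position: [0.4769, 0.0811, 0.0639]
tcp_rot: [-3.142, -0.0, -1.784]
wrist_force: [-0.6, -0.1, 0.5]
finger_gap: 0.0405
grasp_force: 0.0
t: 15.5
position: [0.4795, 0.0822, 0.219]
tcp_rot: [-3.134, 0.006, -1.783]
wrist_force: [-0.2, -0.4, -0.6]
finger_gap: 0.0796
grasp_force: 0.0
t: 15.88
position: [0.4444, -0.0672, 0.2897]
tcp_rot: [-3.141, 0.0, -1.784]
wrist_force: [1.1, -0.1, 0.5]
finger_gap: 0.0877
grasp_force: 0.0
```

View pics/pair4.png

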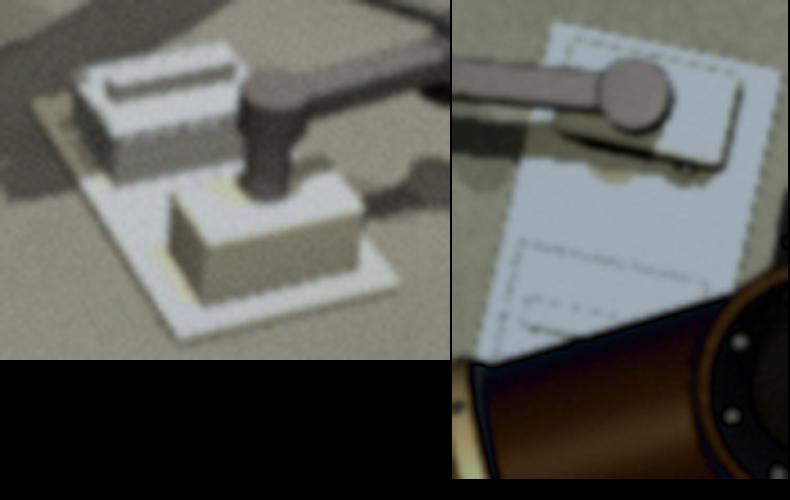

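The cover lies on the block with its bar up. In the scene part the plate corners are near (75,72), (114,138) and (235,43). I'll measure the cover's offset from the block using edge profiles before and after.

```bash
cat > e.py <<'E'
from h import *
import cv2
C=np.array([.4765,.0812]);a=-.211;c,s_=np.cos(a),np.sin(a)
def prof(img,cam,mk,z,rng,S=np.arange(-14,14.1,.5)):
    g=cv2.cvtColor(cv2.imread(img),cv2.COLOR_BGR2GRAY).astype(np.float32);out=[]
    for s in S:
        uv=np.array([proj(cam,[C[0]+(c*x-s_*y)/1000,C[1]+(s_*x+c*y)/1000,z]) for x,y in (mk(s,v) for v in rng)],np.float32)
        out.append(cv2.remap(g,uv[None,:,0],uv[None,:,1],cv2.INTER_LINEAR).mean())
    return S,np.array(out)
E
python3 - <<'E'
from e import *
near=lambda s,v:(44+s,v);far=lambda s,v:(-44+s,v);right=lambda s,v:(v,-65+s);left=lambda s,v:(v,65+s)
for nm,cam,mk,rng,b,d in [("near","scene",near,np.linspace(-58,-5,40),"scene2","scene4"),("right","scene",right,np.linspace(-36,36,40),"scene2","scene4"),("far","scene",far,np.linspace(-55,50,40),"scene2","scene4"),("topfar","top",near,np.linspace(-50,10,40),"top0","top4"),("topfar+","top",near,np.linspace(20,55,40),"top0","top4")]:
    for f,z in ((b,.054),(d,.060)):
        S,p=prof(f"pics/{f}.png",cam,mk,z,rng);g=np.gradient(cv2.GaussianBlur(p[:,None],(1,5),0)[:,0]);k=np.argmax(abs(g));print(nm,f,"edge",S[k],"grad",g[k].round(1),"prof",p[::4].astype(int).tolist())
E
```

```text
near scene2 edge 3.5 grad -3.5 prof [222, 222, 222, 221, 219, 215, 208, 199, 188, 174, 161, 150, 143, 139, 137]Traceback (most recent call last):
  File "<stdin>", line 5, in <module>
  File "e.py", line 7, in prof
    uv=np.array([proj(cam,[C[0]+(c*x-s_*y)/1000,C[1]+(s_*x+c*y)/1000,z]) for x,y in (mk(s,v) for v in rng)],np.float32)
                 ~~~~^^^^^^^^^^^^^^^^^^^^^^^^^^^^^^^^^^^^^^^^^^^^^^^^^^^
  File "h.py", line 8, in proj
    i=viewer.camera_info(name);K,R,t=[np.array(i[k]) for k in("camera_matrix","R","t")]
ValueError: time passes only in moves, steps and waits
```

```bash
sed -i 's/^import numpy as np/import numpy as np, functools/; s/^from bench import arm, viewer/from bench import arm, viewer\ninfo=functools.cache(viewer.camera_info)/; s/i=viewer.camera_info(name)/i=info(name)/' h.py
python3 - <<'E'
from e import *
near=lambda s,v:(44+s,v);far=lambda s,v:(-44+s,v);right=lambda s,v:(v,-65+s);left=lambda s,v:(v,65+s)
for nm,cam,mk,rng,b,d in [("near","scene",near,np.linspace(-58,-5,40),"scene2","scene4"),("right","scene",right,np.linspace(-36,36,40),"scene2","scene4"),("far","scene",far,np.linspace(-55,50,40),"scene2","scene4"),("topfar","top",near,np.linspace(-50,10,40),"top0","top4"),("topfar+","top",near,np.linspace(20,55,40),"top0","top4")]:
    for f,z in ((b,.054),(d,.060)):
        S,p=prof(f"pics/{f}.png",cam,mk,z,rng);g=np.gradient(cv2.GaussianBlur(p[:,None],(1,5),0)[:,0]);k=np.argmax(abs(g));print(nm,f,"edge",S[k],"grad",g[k].round(1),"prof",p[::4].astype(int).tolist())
E
```

```text
near scene2 edge 3.5 grad -3.5 prof [222, 222, 222, 221, 219, 215, 208, 199, 188, 174, 161, 150, 143, 139, 137]
near scene4 edge 1.5 grad -2.9 prof [221, 221, 221, 219, 216, 210, 202, 192, 181, 170, 162, 155, 150, 145, 141]
right scene2 edge -1.0 grad 6.7 prof [121, 114, 108, 106, 110, 123, 146, 173, 196, 210, 217, 219, 219, 219, 220]
right scene4 edge -3.0 grad 5.8 prof [103, 99, 97, 102, 115, 135, 158, 178, 192, 202, 207, 209, 208, 204, 198]
far scene2 edge 0.5 grad 3.7 prof [106, 107, 109, 113, 120, 130, 143, 158, 172, 186, 199, 208, 214, 218, 220]
far scene4 edge -0.5 grad 2.9 prof [121, 124, 129, 135, 143, 152, 163, 174, 185, 195, 203, 208, 212, 214, 216]
topfar top0 edge -2.0 grad -0.5 prof [128, 128, 128, 128, 128, 127, 125, 123, 124, 126, 127, 127, 127, 127, 127]
topfar top4 edge -3.0 grad -1.0 prof [142, 142, 142, 142, 141, 138, 134, 133, 136, 139, 141, 142, 142, 142, 142]
topfar+ top0 edge 4.0 grad 0.4 prof [99, 100, 101, 101, 101, 101, 101, 101, 102, 103, 105, 105, 105, 105, 105]
topfar+ top4 edge -2.5 grad -1.1 prof [142, 142, 142, 142, 141, 139, 134, 132, 134, 138, 141, 142, 142, 142, 142]
```

Run:
```python
from e import *
near=lambda s,v:(44+s,v);right=lambda s,v:(v,-65+s)
for nm,mk,halves in (("near",near,((-58,-35),(-30,-5))),("right",right,((-36,-8),(8,36)))):
  for lo,hi in halves:
    r=[]
    for f,z in (("scene2",.054),("scene4",.060)):
        S,p=prof(f"pics/{f}.png","scene",mk,z,np.linspace(lo,hi,25));g=abs(np.gradient(p));w=np.where(g>.5*g.max(),g,0);r.append((S*w).sum()/w.sum())
    print(nm,lo,hi,np.round(r,2),round(r[1]-r[0],2))
print(arm.read_state()["position"])
plan([(.54,.07,.305),(.64,.198,.305),(.64,.198,.203)],[-1.68]*3)
```

```text
near -58 -35 [3.38 1.52] -1.86
near -30 -5 [3.51 1.31] -2.2
right -36 -8 [-0.51 -2.89] -2.37
right 8 36 [-1.29 -2.31] -1.02
[ 0.44497839 -0.06800961  0.29073376]
d [-1.034 -0.422 -0.093] w [-0.001  0.    -0.034] rows 3.0
d [-0.921 -0.57  -0.   ] w [0. 0. 0.] rows 3.0
d [ 0.   -0.    0.68] w [0. 0. 0.] rows 2.0
```

```bash
python3 -m handwheel '[{"grip":1,"dx":-0.4,"dy":-0.17,"dz":-0.1,"wx":0,"wy":0,"wz":-0.034},{"grip":1,"dx":-1,"dy":-0.42,"dz":-0.1,"wx":0,"wy":0,"wz":-0.034},{"grip":1,"dx":-1,"dy":-0.42,"dz":-0.1,"wx":0,"wy":0,"wz":-0.034},{"grip":1,"dx":-1,"dy":-0.42,"dz":-0.1,"wx":0,"wy":0,"wz":-0.034}]'
python3 -m handwheel '[{"grip":1,"dx":-0.95,"dy":-0.57,"dz":0,"wx":0,"wy":0,"wz":0},{"grip":1,"dx":-0.95,"dy":-0.57,"dz":0,"wx":0,"wy":0,"wz":0},{"grip":1,"dx":-0.95,"dy":-0.57,"dz":0,"wx":0,"wy":0,"wz":0},{"grip":1,"dx":-0.95,"dy":-0.57,"dz":0,"wx":0,"wy":0,"wz":0},{"grip":1,"dx":-0.95,"dy":-0.57,"dz":0,"wx":0,"wy":0,"wz":0}]'
python3 - <<'E'
from h import *
plan([(.64,.198,.203)],[-1.68])
E
```

```text
t: 16.48
position: [0.5392, 0.0703, 0.3016]
tcp_rot: [3.139, -0.001, -1.675]
wrist_force: [-1.1, 0.2, -0.3]
finger_gap: 0.0878
grasp_force: 0.0
t: 17.1
position: [0.638, 0.2, 0.303]
tcp_rot: [3.14, -0.001, -1.677]
wrist_force: [-0.3, -1.1, 0.4]
finger_gap: 0.0881
grasp_force: 0.0
d [ 0.011 -0.016  0.667] w [ 0.    -0.     0.001] rows 2.0
```

```bash
python3 -m handwheel '[{"grip":1,"dx":0.011,"dy":-0.016,"dz":0.33,"wx":0,"wy":0,"wz":0},{"grip":1,"dx":0.011,"dy":-0.016,"dz":0.66,"wx":0,"wy":0,"wz":0},{"grip":1,"dx":0.011,"dy":-0.016,"dz":0.66,"wx":0,"wy":0,"wz":0}]'
python3 -m handwheel '[{"grip":0.3,"dx":0,"dy":0,"dz":0,"wx":0,"wy":0,"wz":0},{"grip":0.3,"dx":0,"dy":0,"dz":0,"wx":0,"wy":0,"wz":0},{"grip":0.3,"dx":0,"dy":0,"dz":0,"wx":0,"wy":0,"wz":0},{"grip":0.3,"dx":0,"dy":0,"dz":0,"wx":0,"wy":0,"wz":0},{"grip":0.3,"dx":0,"dy":0,"dz":0,"wx":0,"wy":0,"wz":0},{"grip":0.3,"dx":0,"dy":0,"dz":0,"wx":0,"wy":0,"wz":0}]' 10
python3 -c "
from h import *
arc((.6236,.0489),[6,12,18,24,30,36,42])"
```

```text
t: 17.48
position: [0.6381, 0.1964, 0.2018]
tcp_rot: [3.136, -0.004, -1.678]
wrist_force: [-0.2, -0.9, 0.9]
finger_gap: 0.0873
grasp_force: 0.0
t: 18.23
position: [0.6408, 0.1985, 0.205]
tcp_rot: [3.142, -0.0, -1.677]
wrist_force: [-0.6, 0.4, 1.4]
finger_gap: 0.0398
grasp_force: 10.0
6 [0.005 0.105 0.   ] -0.033
12 [0.02  0.209 0.   ] -0.067
18 [0.047 0.311 0.   ] -0.1
24 [0.083 0.409 0.   ] -0.133
30 [0.13  0.503 0.   ] -0.167
36 [0.187 0.591 0.   ] -0.2
42 [0.252 0.674 0.   ] -0.233
```

```bash
python3 -m handwheel '[{"grip":0.3,"dx":0.005,"dy":0.105,"dz":0,"wx":0,"wy":0,"wz":-0.033},{"grip":0.3,"dx":0.02,"dy":0.209,"dz":0,"wx":0,"wy":0,"wz":-0.067},{"grip":0.3,"dx":0.047,"dy":0.311,"dz":0,"wx":0,"wy":0,"wz":-0.1},{"grip":0.3,"dx":0.083,"dy":0.409,"dz":0,"wx":0,"wy":0,"wz":-0.133},{"grip":0.3,"dx":0.13,"dy":0.503,"dz":0,"wx":0,"wy":0,"wz":-0.167},{"grip":0.3,"dx":0.187,"dy":0.591,"dz":0,"wx":0,"wy":0,"wz":-0.2},{"grip":0.3,"dx":0.252,"dy":0.674,"dz":0,"wx":0,"wy":0,"wz":-0.233},{"grip":0.3,"dx":0.252,"dy":0.674,"dz":0,"wx":0,"wy":0,"wz":-0.233}]'
python3 -c "
from h import *
p=arm.read_state()['position'];print(np.degrees(np.arctan2(p[1]-.0489,p[0]-.6236)))
arc((.6236,.0489),[6,12,18,24,30,36,39,41])"
```

```text
t: 19.23
position: [0.5357, 0.1699, 0.2049]
tcp_rot: [3.14, -0.001, -0.944]
wrist_force: [3.2, -4.6, -2.9]
finger_gap: 0.0399
grasp_force: 10.0
126.0018359130256
6 [0.006 0.104 0.   ] -0.033
12 [0.022 0.207 0.   ] -0.067
18 [0.049 0.308 0.   ] -0.1
24 [0.087 0.405 0.001] -0.133
30 [0.134 0.498 0.001] -0.167
36 [0.191 0.586 0.001] -0.2
39 [0.223 0.627 0.001] -0.217
41 [0.245 0.654 0.001] -0.228
```

```bash
python3 -m handwheel '[{"grip":0.3,"dx":0.006,"dy":0.104,"dz":0,"wx":0,"wy":0,"wz":-0.033},{"grip":0.3,"dx":0.022,"dy":0.207,"dz":0,"wx":0,"wy":0,"wz":-0.067},{"grip":0.3,"dx":0.049,"dy":0.308,"dz":0,"wx":0,"wy":0,"wz":-0.1},{"grip":0.3,"dx":0.087,"dy":0.405,"dz":0,"wx":0,"wy":0,"wz":-0.133},{"grip":0.3,"dx":0.134,"dy":0.498,"dz":0,"wx":0,"wy":0,"wz":-0.167},{"grip":0.3,"dx":0.191,"dy":0.586,"dz":0,"wx":0,"wy":0,"wz":-0.2},{"grip":0.3,"dx":0.245,"dy":0.654,"dz":0,"wx":0,"wy":0,"wz":-0.228},{"grip":0.3,"dx":0.245,"dy":0.654,"dz":0,"wx":0,"wy":0,"wz":-0.228}]'
python3 -m handwheel '[{"grip":0.3,"dx":0,"dy":0,"dz":0,"wx":0,"wy":0,"wz":0},{"grip":0.3,"dx":0,"dy":0,"dz":0,"wx":0,"wy":0,"wz":0},{"grip":1,"dx":0,"dy":0,"dz":0,"wx":0,"wy":0,"wz":0},{"grip":1,"dx":0,"dy":0,"dz":0,"wx":0,"wy":0,"wz":0},{"grip":1,"dx":0,"dy":0,"dz":0,"wx":0,"wy":0,"wz":0},{"grip":1,"dx":0,"dy":0,"dz":-0.2,"wx":0,"wy":0,"wz":0},{"grip":1,"dx":0,"dy":0,"dz":-0.38,"wx":0,"wy":0,"wz":0},{"grip":1,"dx":0,"dy":0,"dz":-0.38,"wx":0,"wy":0,"wz":0}]'
python3 - <<'E'
from h import *
import cv2
a=cv2.cvtColor(viewer.camera("scene"),cv2.COLOR_RGB2BGR);cv2.imwrite("pics/crop5.png",cv2.resize(a[120:260,290:410],None,fx=4,fy=4,interpolation=cv2.INTER_CUBIC))
E
```

```text
t: 20.23
position: [0.4787, 0.0835, 0.2051]
tcp_rot: [-3.142, -0.001, -0.228]
wrist_force: [4.1, -1.7, -3.5]
finger_gap: 0.0397
grasp_force: 10.0
t: 21.22
position: [0.4793, 0.0849, 0.2641]
tcp_rot: [-3.139, -0.003, -0.229]
wrist_force: [-0.2, -0.6, 0.0]
finger_gap: 0.0868
grasp_force: 0.0
```

View pics/crop5.png

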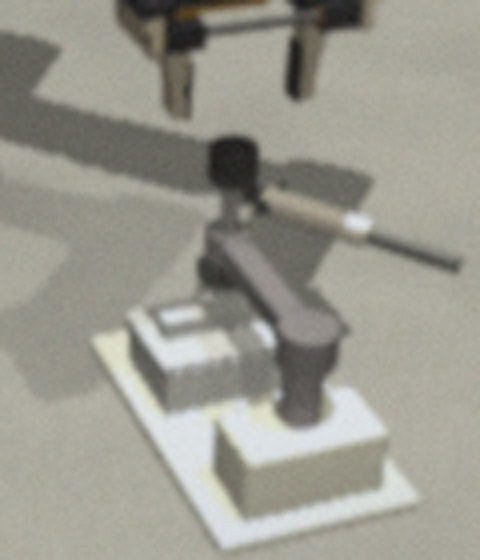

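The plunger hangs over the cover, with the knob at crop (233,150), and the cover sits flush on the block under it. The fingers are clear above. I'll shut the fingers and press.

```bash
python3 -m handwheel '[{"grip":0,"dx":0,"dy":0.008,"dz":0,"wx":0,"wy":0,"wz":0},{"grip":0,"dx":0,"dy":0.008,"dz":0,"wx":0,"wy":0,"wz":0},{"grip":0,"dx":0,"dy":0.008,"dz":0,"wx":0,"wy":0,"wz":0},{"grip":0,"dx":0,"dy":0.008,"dz":0,"wx":0,"wy":0,"wz":0},{"grip":0,"dx":0,"dy":0.008,"dz":0.05,"wx":0,"wy":0,"wz":0},{"grip":0,"dx":0,"dy":0.008,"dz":0.1,"wx":0,"wy":0,"wz":0},{"grip":0,"dx":0,"dy":0.008,"dz":0.15,"wx":0,"wy":0,"wz":0},{"grip":0,"dx":0,"dy":0.008,"dz":0.15,"wx":0,"wy":0,"wz":0}]' 10
python3 -m handwheel '[{"grip":0,"dx":0,"dy":0,"dz":0.03,"wx":0,"wy":0,"wz":0},{"grip":0,"dx":0,"dy":0,"dz":0.06,"wx":0,"wy":0,"wz":0},{"grip":0,"dx":0,"dy":0,"dz":0.09,"wx":0,"wy":0,"wz":0},{"grip":0,"dx":0,"dy":0,"dz":0.12,"wx":0,"wy":0,"wz":0},{"grip":0,"dx":0,"dy":0,"dz":0.15,"wx":0,"wy":0,"wz":0},{"grip":0,"dx":0,"dy":0,"dz":0.18,"wx":0,"wy":0,"wz":0},{"grip":0,"dx":0,"dy":0,"dz":0.18,"wx":0,"wy":0,"wz":0}]'
```

```text
t: 22.28
position: [0.4776, 0.083, 0.2386]
tcp_rot: [3.141, 0.001, -0.229]
wrist_force: [0.1, -0.2, 0.1]
finger_gap: 0.0128
grasp_force: 0.0
t: 23.15
position: [0.4778, 0.0831, 0.2119]
tcp_rot: [3.141, 0.001, -0.229]
wrist_force: [0.4, -0.2, -0.8]
finger_gap: 0.0005
grasp_force: 0.0
```

```bash
python3 -m handwheel '[{"grip":0,"dx":0,"dy":0,"dz":0.02,"wx":0,"wy":0,"wz":0},{"grip":0,"dx":0,"dy":0,"dz":0.03,"wx":0,"wy":0,"wz":0},{"grip":0,"dx":0,"dy":0,"dz":0.03,"wx":0,"wy":0,"wz":0}]'
python3 -m handwheel '[{"grip":0,"dx":0,"dy":0,"dz":0.01,"wx":0,"wy":0,"wz":0},{"grip":0,"dx":0,"dy":0,"dz":0.02,"wx":0,"wy":0,"wz":0},{"grip":0,"dx":0,"dy":0,"dz":0.02,"wx":0,"wy":0,"wz":0}]'
python3 - <<'E'
from h import *
import cv2
a=cv2.cvtColor(viewer.camera("scene"),cv2.COLOR_RGB2BGR);cv2.imwrite("pics/crop6.png",cv2.resize(a[120:260,290:410],None,fx=4,fy=4,interpolation=cv2.INTER_CUBIC))
E
```

```text
t: 23.52
position: [0.4779, 0.0832, 0.2078]
tcp_rot: [3.142, 0.0, -0.229]
wrist_force: [-0.9, -0.6, 0.6]
finger_gap: 0.0005
grasp_force: 0.0
t: 23.9
position: [0.478, 0.0832, 0.2048]
tcp_rot: [-3.142, 0.0, -0.229]
wrist_force: [-0.6, -0.2, -0.1]
finger_gap: 0.0004
grasp_force: 0.1
```

View pics/crop6.png

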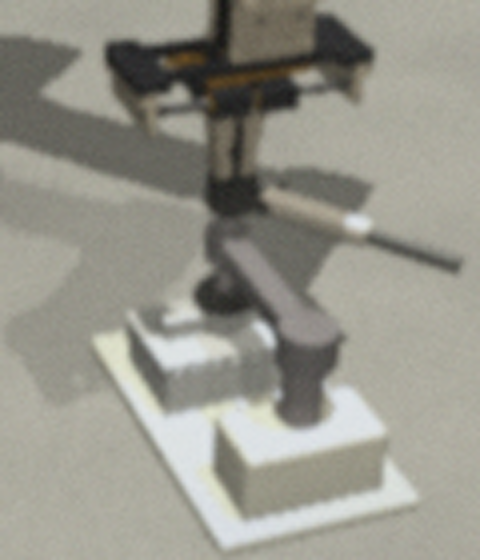

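The knob has gone down under the fingers, and the foot at (220,295) is close to the bar. I'll feel for contact in small steps.

```bash
for i in 1 ; do :; done
python3 -m handwheel '[{"grip":0,"dx":0,"dy":0,"dz":0.007,"wx":0,"wy":0,"wz":0},{"grip":0,"dx":0,"dy":0,"dz":0.007,"wx":0,"wy":0,"wz":0}]' | sed -n '2p;4p'
python3 -m handwheel '[{"grip":0,"dx":0,"dy":0,"dz":0.007,"wx":0,"wy":0,"wz":0},{"grip":0,"dx":0,"dy":0,"dz":0.007,"wx":0,"wy":0,"wz":0}]' | sed -n '2p;4p'
python3 -m handwheel '[{"grip":0,"dx":0,"dy":0,"dz":0.007,"wx":0,"wy":0,"wz":0},{"grip":0,"dx":0,"dy":0,"dz":0.007,"wx":0,"wy":0,"wz":0}]' | sed -n '2p;4p'
```

```text
position: [0.478, 0.0832, 0.2038]
wrist_force: [-1.1, 0.6, 1.2]
position: [0.478, 0.0832, 0.2028]
wrist_force: [-1.2, -0.5, 1.5]
position: [0.478, 0.0832, 0.2017]
wrist_force: [0.3, 0.0, 0.6]
```

```bash
python3 -m handwheel '[{"grip":0,"dx":0,"dy":0,"dz":0.007,"wx":0,"wy":0,"wz":0},{"grip":0,"dx":0,"dy":0,"dz":0.007,"wx":0,"wy":0,"wz":0}]' | sed -n '2p;4p'
python3 -m handwheel '[{"grip":0,"dx":0,"dy":0,"dz":0.007,"wx":0,"wy":0,"wz":0},{"grip":0,"dx":0,"dy":0,"dz":0.007,"wx":0,"wy":0,"wz":0}]' | sed -n '2p;4p'
python3 -m handwheel '[{"grip":0,"dx":0,"dy":0,"dz":0.007,"wx":0,"wy":0,"wz":0},{"grip":0,"dx":0,"dy":0,"dz":0.007,"wx":0,"wy":0,"wz":0}]' | sed -n '2p;4p'
```

```text
position: [0.478, 0.0832, 0.2007]
wrist_force: [0.1, 0.2, 1.3]
position: [0.478, 0.0832, 0.1996]
wrist_force: [-0.1, -0.6, 1.0]
position: [0.478, 0.0832, 0.1986]
wrist_force: [-0.2, 0.3, 0.8]
```

```bash
python3 -m handwheel '[{"grip":0,"dx":0,"dy":0,"dz":0.006,"wx":0,"wy":0,"wz":0},{"grip":0,"dx":0,"dy":0,"dz":0.006,"wx":0,"wy":0,"wz":0}]' | sed -n '2p;4p'
python3 -m handwheel '[{"grip":0,"dx":0,"dy":0,"dz":0.006,"wx":0,"wy":0,"wz":0},{"grip":0,"dx":0,"dy":0,"dz":0.006,"wx":0,"wy":0,"wz":0}]' | sed -n '2p;4p'
```

```text
position: [0.478, 0.0832, 0.1979]
wrist_force: [-1.8, 0.0, 4.0]
position: [0.4781, 0.0832, 0.1979]
wrist_force: [-6.2, 0.6, 12.1]
```

```bash
python3 -m handwheel '[{"grip":0,"dx":0,"dy":0,"dz":0.006,"wx":0,"wy":0,"wz":0},{"grip":0,"dx":0,"dy":0,"dz":0.006,"wx":0,"wy":0,"wz":0}]' | sed -n '2p;4p'
```

```text
position: [0.4781, 0.0832, 0.1978]
wrist_force: [-8.1, 0.1, 19.1]
```

```bash
python3 -m handwheel '[{"grip":0,"dx":0,"dy":0,"dz":0,"wx":0,"wy":0,"wz":0},{"grip":0,"dx":0,"dy":0,"dz":0,"wx":0,"wy":0,"wz":0},{"grip":0,"dx":0,"dy":0,"dz":0,"wx":0,"wy":0,"wz":0},{"grip":0,"dx":0,"dy":0,"dz":0,"wx":0,"wy":0,"wz":0}]' | sed -n '2p;4p'
python3 -m handwheel '[{"grip":0,"dx":0,"dy":0,"dz":-0.01,"wx":0,"wy":0,"wz":0},{"grip":0,"dx":0,"dy":0,"dz":-0.03,"wx":0,"wy":0,"wz":0},{"grip":0,"dx":0,"dy":0,"dz":-0.1,"wx":0,"wy":0,"wz":0},{"grip":0,"dx":0,"dy":0,"dz":-0.3,"wx":0,"wy":0,"wz":0},{"grip":0,"dx":0,"dy":0,"dz":-0.6,"wx":0,"wy":0,"wz":0},{"grip":0,"dx":0,"dy":0,"dz":-0.6,"wx":0,"wy":0,"wz":0},{"grip":0,"dx":0,"dy":0,"dz":-0.6,"wx":0,"wy":0,"wz":0}]'
python3 - <<'E'
from h import *
import cv2
a=cv2.cvtColor(viewer.camera("scene"),cv2.COLOR_RGB2BGR);cv2.imwrite("pics/scene7.png",a)
# knob centroid: dark blob, against projected expectations
g=cv2.cvtColor(a,cv2.COLOR_BGR2GRAY)
for X in ([.478,.083,.198],[.478,.083,.183]):print(proj("scene",X).round(1))
m=(g[150:185,335:365]<60).astype(np.uint8);n,l,st,ce=cv2.connectedComponentsWithStats(m);print([(s[4],(c+[335,150]).round(1)) for s,c in zip(st[1:],ce[1:]) if s[4]>15])
E
```

```text
position: [0.4781, 0.0832, 0.1978]
wrist_force: [-8.3, 2.2, 17.2]
t: 27.58
position: [0.4778, 0.0832, 0.2859]
tcp_rot: [-3.141, 0.0, -0.229]
wrist_force: [-0.0, 0.2, 0.3]
finger_gap: 0.0004
grasp_force: 0.0
[347.3 164.7]
[347.1 168.8]
[(np.int32(137), array([347.7, 169.1]))]
```

Run:
```python
from e import *
near=lambda s,v:(44+s,v);right=lambda s,v:(v,-65+s)
for nm,mk,lo,hi in (("near",near,-58,-30),("right",right,-36,36)):
  for f,z in (("scene2",.054),("scene4",.060),("scene7",.060)):
    S,p=prof(f"pics/{f}.png","scene",mk,z,np.linspace(lo,hi,25));g=abs(np.gradient(p));w=np.where(g>.5*g.max(),g,0);print(nm,f,round((S*w).sum()/w.sum(),2))
arm.hand_in()
```

```text
near scene2 3.5
near scene4 1.65
near scene7 1.59
right scene2 -0.83
right scene4 -2.63
right scene7 -3.39
the job is handed in; nothing more can be done
```

The cover is on the block about 2 mm off flush on each side. The plunger stands over its middle, pressed to about 17–19 N at the wrist, and the foot was left down. The job is handed in; I did not see the judge's verdict.

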